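Put the tape rolls back on their own stands

TASK

The four rolls of craft tape have been put back on the wrong stands: get every roll flat over the post of the stand of its own colour, leaving the black stand empty again. Move them one at a time, using the empty black stand as the parking place to get a swap going, and do not put any roll down on the bench, where the sticky edges pick up scraps. Leave the cup of buttons standing where it is.

Things in the scene. Friction and masses are not known exactly. Their poses are not given: they have to be found in the camera images.
- roll_red: Roll of red craft tape lying flat: a ring of outer diameter 56 mm, bore 37 mm (brown cardboard core inside the red band), 28 mm tall, about 60 g. Loose. Origin: centre of its underside, z up through the bore. At the start it lies round the post of a stand of another colour; its red wall is 9.5 mm thick and it is easily gripped across its outside.
- roll_yellow: Roll of yellow craft tape lying flat: a ring of outer diameter 56 mm, bore 37 mm (brown cardboard core inside the yellow band), 28 mm tall, about 60 g. Loose. Origin: centre of its underside, z up through the bore. At the start it lies round the post of a stand of another colour; its yellow wall is 9.5 mm thick and it is easily gripped across its outside.
- roll_blue: Roll of blue craft tape lying flat: a ring of outer diameter 56 mm, bore 37 mm (brown cardboard core inside the blue band), 28 mm tall, about 60 g. Loose. Origin: centre of its underside, z up through the bore. At the start it lies round the post of a stand of another colour; its blue wall is 9.5 mm thick and it is easily gripped across its outside.
- roll_white: Roll of white craft tape lying flat: a ring of outer diameter 56 mm, bore 37 mm (brown cardboard core inside the white band), 28 mm tall, about 60 g. Loose. Origin: centre of its underside, z up through the bore. At the start it lies round the post of a stand of another colour; its white wall is 9.5 mm thick and it is easily gripped across its outside.
- stand_red: Red tape stand, the home of the red roll. Fixed to the bench: a red disc of diameter 92 mm, 10 mm thick, with a plain upright red post in its middle, diameter 17 mm, rising 34 mm above the disc (44 mm above the bench). A roll put over the post lies on the disc with its underside 10 mm above the bench and up to 10 mm of play to any side. Origin: centre of the disc's underside, on the bench; z up along the post.
- stand_yellow: Yellow tape stand, the home of the yellow roll. Fixed to the bench: a yellow disc of diameter 92 mm, 10 mm thick, with a plain upright yellow post in its middle, diameter 17 mm, rising 34 mm above the disc (44 mm above the bench). A roll put over the post lies on the disc with its underside 10 mm above the bench and up to 10 mm of play to any side. Origin: centre of the disc's underside, on the bench; z up along the post.
- stand_blue: Blue tape stand, the home of the blue roll. Fixed to the bench: a blue disc of diameter 92 mm, 10 mm thick, with a plain upright blue post in its middle, diameter 17 mm, rising 34 mm above the disc (44 mm above the bench). A roll put over the post lies on the disc with its underside 10 mm above the bench and up to 10 mm of play to any side. Origin: centre of the disc's underside, on the bench; z up along the post.
- stand_white: White tape stand, the home of the white roll. Fixed to the bench: a white disc of diameter 92 mm, 10 mm thick, with a plain upright white post in its middle, diameter 17 mm, rising 34 mm above the disc (44 mm above the bench). A roll put over the post lies on the disc with its underside 10 mm above the bench and up to 10 mm of play to any side. Origin: centre of the disc's underside, on the bench; z up along the post.
- stand_black: Black tape stand, empty at the start: the spare one. Fixed to the bench: a black disc of diameter 92 mm, 10 mm thick, with a plain upright black post in its middle, diameter 17 mm, rising 34 mm above the disc (44 mm above the bench). A roll put over the post lies on the disc with its underside 10 mm above the bench and up to 10 mm of play to any side. Origin: centre of the disc's underside, on the bench; z up along the post.
- button_cup: Bystander: small bare steel cup full of wooden buttons, rim diameter 60 mm, 55 mm tall, 250 g, standing loose among the stands. Origin: centre of its underside. Leave it where it stands.
Not all that is in view belongs to the job. What is shaped like the roll_red but pink is not meant. Leave any pink or turquoise look-alike of the roll_yellow alone.

How it is judged:
On the way:
1. A roll has been parked on the black stand: flat over its post and let go (((horizontal distance between roll_red and stand_black below 0.013 m and z of roll_red in the frame of stand_black below 0.014 m and angle between roll_red's own z axis and vertical below 0.12 rad and linear speed of roll_red below 0.02 m/s and contact force between the fingers and roll_red below 0.3 N) or (horizontal distance between roll_yellow and stand_black below 0.013 m and z of roll_yellow in the frame of stand_black below 0.014 m and angle between roll_yellow's own z axis and vertical below 0.12 rad and linear speed of roll_yellow below 0.02 m/s and contact force between the fingers and roll_yellow below 0.3 N) or (horizontal distance between roll_blue and stand_black below 0.013 m and z of roll_blue in the frame of stand_black below 0.014 m and angle between roll_blue's own z axis and vertical below 0.12 rad and linear speed of roll_blue below 0.02 m/s and contact force between the fingers and roll_blue below 0.3 N) or (horizontal distance between roll_white and stand_black below 0.013 m and z of roll_white in the frame of stand_black below 0.014 m and angle between roll_white's own z axis and vertical below 0.12 rad and linear speed of roll_white below 0.02 m/s and contact force between the fingers and roll_white below 0.3 N))), for 0.2 s.
At the end, for the whole second after the job is handed in: Every roll lies over the post of the stand of its own colour: centre within 13 mm of the post's axis, underside less than 14 mm above the bench (it rests at 10 mm), tilted less than 0.12 rad, released and at rest (slower than 0.02 m/s). The black stand is then empty (horizontal distance between roll_red and stand_red below 0.013 m and z of roll_red in the frame of stand_red below 0.014 m and angle between each of roll_red, roll_yellow, roll_blue, roll_white's own z axis and vertical below 0.12 rad and linear speed of each of roll_red, roll_yellow, roll_blue, roll_white below 0.02 m/s and contact force between the fingers and roll_red below 0.3 N and horizontal distance between roll_yellow and stand_yellow below 0.013 m and z of roll_yellow in the frame of stand_yellow below 0.014 m and contact force between the fingers and roll_yellow below 0.3 N and horizontal distance between roll_blue and stand_blue below 0.013 m and z of roll_blue in the frame of stand_blue below 0.014 m and contact force between the fingers and roll_blue below 0.3 N and horizontal distance between roll_white and stand_white below 0.013 m and z of roll_white in the frame of stand_white below 0.014 m and contact force between the fingers and roll_white below 0.3 N); the robot touches nothing.
It fails at once if A roll lies on the bench (underside below 5 mm) or has been turned up on its edge (height (world z) of any of roll_red, roll_yellow, roll_blue, roll_white below 0.005 m or angle between any of roll_red, roll_yellow, roll_blue, roll_white's own z axis and vertical above 1 rad).
It fails at once if The cup of buttons has been pushed more than 25 mm or tipped by more than 0.35 rad (distance of button_cup from where it was at the start of the episode above 0.025 m or angle between button_cup's own z axis and vertical above 0.35 rad).
It also fails if it takes over 131 s, if anything falls off the work surface, if the arm or the gripper's body presses on something with over 40 N, if the wrist force passes 120 N, or if a joint passes its speed limit or range.

ROBOT

A 6-joint arm with a two-finger parallel gripper is mounted at the origin on the work surface. World frame = base frame: x ahead of the robot, y to its left, z up, the work surface at z = 0. Lengths are in m, angles in rad, forces in N, time in s.
With the tool pointing down it reaches from about 0.25 to 0.775 m from the base axis. Payload 4 kg.
Tool frame: the origin (TCP) lies midway between the tips of the shut fingers; the grasp point (between the pads) lies 19 mm behind it; z points along the fingers, y is the direction in which the jaws open and shut (so a half turn about z gives the same grasp; the last joint's range is limited). The gripper opens to 94 mm and grips with 3 to 60 N. Pads are 16 mm wide; open, the fingers measure 119 mm over their backs; the gripper's body (75 mm by 177 mm) begins 78 mm behind the grasp point.
Start: joints at [-1.306, 0.087, 1.371, -0, 1.684, -0.103], TCP at [0.198, -0.513, 0.206] pointing down, gripper open.
Joint ranges: [-3.1, 3.1], [-0.76, 2.03], [0.27, 2.55], [-1.08, 4.22], [0.17, 2.65], [-2.57, 2.57]. Speed limits (rad/s): [2.79, 2.79, 3.14, 3.14, 3.14, 3.14].

INTERFACE

Orientations are given as [roll, pitch, yaw] about the fixed x, y, z axes, in that order (R = Rz(yaw) Ry(pitch) Rx(roll)).
In Python, from bench import robot gives the robot as it stands.
- The arm moves only by the tool drive_tool, never from a script. Its argument "series" is a list that holds one entry, the list of rows, each a list of 7 numbers: the turn, a rotation vector about the tool's x, y, z in rad, then the shift along the tool's x, y, z in cm, then the opening in per cent of the stroke, from 0 (shut) to 100 (fully open). In form: [[[rx, ry, rz, tx, ty, tz, fingers], ...]]. A call has 1 to 20 rows; each row is the pose to reach, as a shift and turn from the pose measured when the call began, along the tool's axes at that moment; what a row does not reach only later rows make up. A row lasts 1/10 s, in which the tool goes at most 50 mm and 8.59 degrees, less where a joint would pass 70% of its speed; a pose out of reach is approached as far as the arm can. A call with a gripper value outside its range is refused whole. The fingers move at their own pace and stop on an object; the grip force is fixed at half the most. Time passes only in rows, so rows that repeat a pose let the fingers close. It gives the time, the measured TCP pose, the force and the opening at its end, in the units of the state.
- robot.get_obs(): the state, without advancing time (a new reading comes with each control period).
- robot.snapshot(name): name is "side" or "top"; returns a dict with "img" (384x512x3 uint8, blue, green, red), "depth" (384x512 float32, m along the optical axis (not along the pixel's ray), 0 where there is no reading), "vertical_fov" (degrees; the focal length in pixels is half the picture's height over the tangent of half this angle, whatever the lens; pixels are square), "cx", "cy" (the principal point, pixels), "rvec" (rotation vector, rad) and "tvec" (3), from world to camera coordinates, as OpenCV has them. Camera axes: x right, y down, z forward; pixel columns grow to the right and rows downward; lengths in m; the calibration is good to about 2 mm. A picture is of the moment at which its call begins.
- robot.close_job(): hands the job in, once; it reports no verdict.
The state is a dict: "time": time; "joint_positions": joint angles; "qvel": joint speeds; "joint_torque": joint torques, N m; "tool_pos": TCP position; "ee_rot": TCP orientation; "wrist_force": force on the tool from outside, world axes, zero at the start; "wrist_torque": the same for the moment, N m; "width": finger opening in m.
Only numpy, scipy, OpenCV 4.12 (cv2) and the standard library are available. Lean on these libraries where they do the work, as an engineer would, in place of code of your own. Each camera call takes 0.05 s, during which the arm holds its last target.

## Working session

There is one attempt and no reset: what is moved stays moved. The work goes in short steps, Python scripts to look and compute and a tool call to move; the robot and the scene stay as the last step left them, time stands still between calls to the robot, and variables do not carry over. Pictures are saved under pics/ and viewed, and the job is handed in when it is done.

Besides the shell and the picture viewer there is one more tool, called in YAML: its name, and indented under it one key for each argument. drive_tool: Moves the arm, as the interface text tells. Its arguments: {"type":"object","properties":{"series":{"type":"array","items":{"type":"array","items":{"type":"array","items":{"type":"number"}}}}},"required":["series"]}

```bash
mkdir -p pics; ls
python3 - <<'E'
from bench import robot
import cv2,numpy as np
o=robot.get_obs();print({k:np.round(v,3) for k,v in o.items()})
for n in("top","side"):
    s=robot.snapshot(n);cv2.imwrite(f"pics/{n}0.png",s["img"]);print(n,s["vertical_fov"],s["cx"],s["cy"],s["rvec"],s["tvec"])
    np.savez(f"pics/{n}0.npz",**s)
E
```

```text
pics
{'time': np.float64(0.0), 'joint_positions': array([-1.306,  0.088,  1.372, -0.   ,  1.684, -0.103]), 'qvel': array([-0.001, -0.001, -0.001, -0.001,  0.001, -0.   ]), 'joint_torque': array([-3.0000e-03, -3.4019e+01, -3.0243e+01,  7.2000e-02,  3.3000e-02,
       -0.0000e+00]), 'tool_pos': array([ 0.198, -0.513,  0.204]), 'ee_rot': array([-3.139, -0.   ,  0.368]), 'wrist_force': array([0.292, 0.798, 0.14 ]), 'wrist_torque': array([-0.002, -0.031, -0.011]), 'width': np.float64(0.094)}
top 56.59888070696609 253.00564751524107 197.12132460265707 [ 2.12279109 -2.17993296  0.14462085] [0.00755999 0.54895358 0.89229777]
side 56.41886143002247 260.0515602842906 191.77903799193734 [ 0.27378598 -2.85568437  1.08754419] [0.56390122 0.08690634 0.82965321]
```

View pics/top0.png

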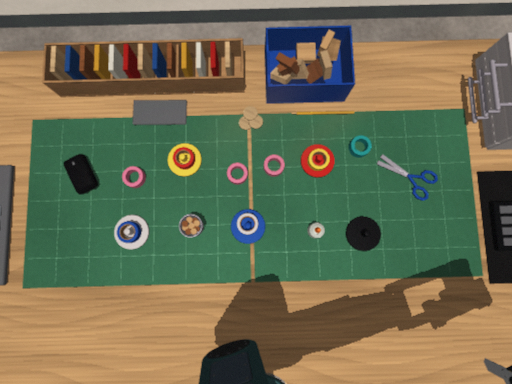

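View pics/side0.png

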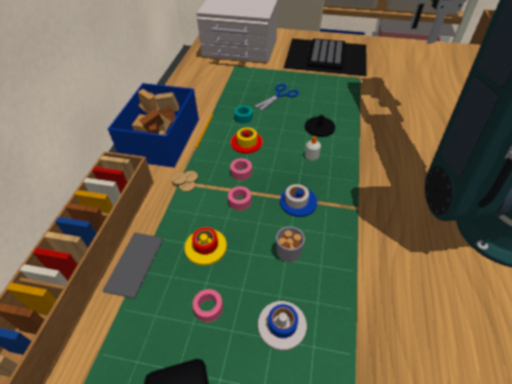

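```bash
cat > h.py <<'E'
import cv2,numpy as np
def cam(s):
    s=dict(s);f=192/np.tan(np.radians(float(s["vertical_fov"]))/2)
    R=cv2.Rodrigues(np.array(s["rvec"]).reshape(3,1))[0];t=np.array(s["tvec"]).reshape(3)
    return f,R,t,float(s["cx"]),float(s["cy"])
def cloud(s):
    f,R,t,cx,cy=cam(s);d=s["depth"];v,u=np.mgrid[:384,:512]
    P=np.stack([(u-cx)/f*d,(v-cy)/f*d,d],-1)
    W=(P-t)@R;W[d==0]=np.nan
    return W
def onplane(s,u,v,z):
    f,R,t,cx,cy=cam(s);r=np.array([(u-cx)/f,(v-cy)/f,1])@R;c=-R.T@t
    return c+r*(z-c[2])/r[2]
def pix(s,p):
    f,R,t,cx,cy=cam(s);q=R@np.array(p)+t;return q[0]/q[2]*f+cx,q[1]/q[2]*f+cy
E
python3 - <<'E'
from h import *
s=np.load("pics/top0.npz");W=cloud(s)
for n,u,v in[("yelS/red",184,159),("bluS/white",248,226),("redS/yel",318,160),("whiS/blue",131,232),("black",363,233),("cup",191,225),("bottle",317,230),("pinkL",133,177),("pinkM",237,173),("pinkR",274,165),("turq",360,146)]:
    w=W[v-22:v+23,u-22:u+23].reshape(-1,3);w=w[np.isfinite(w[:,2])]
    print(n,"pt",W[v,u].round(3),"z>.03:",end=" ")
    for lo,hi in((.004,.02),(.03,.042),(.042,.07)):
        c=w[(w[:,2]>lo)&(w[:,2]<hi)]
        if len(c)>3:
            (a,b),r=cv2.minEnclosingCircle(c[:,:2].astype(np.float32)*1000);print(lo,len(c),np.round((a,b,r),1),c[:,2].mean().round(4),end=" | ")
    print()
    x0,y0=u-30,v-30
ims=[]
for u,v in[(184,159),(248,226),(318,160),(131,232),(363,233)]:
    ims.append(cv2.resize(s["img"][v-30:v+30,u-30:u+30],(260,260),interpolation=cv2.INTER_CUBIC))
ims.append(ims[0]*0)
cv2.imwrite("pics/crops.png",np.vstack([np.hstack(ims[:3]),np.hstack(ims[3:])]))
E
```

```text
yelS/red pt [0.655 0.172 0.039] z>.03: 0.004 581 [669.7 182.2  72.4] 0.0093 | 0.03 226 [660.3 174.7  27.9] 0.0367 | 0.042 17 [660.6 176.2   7.2] 0.0434 | 
bluS/white pt [0.474 0.008 0.04 ] z>.03: 0.004 671 [470.1  17.1  64.5] 0.0089 | 0.03 225 [480.6   8.8  27.7] 0.037 | 0.042 24 [480.2   3.8  14.6] 0.0436 | 
redS/yel pt [ 0.642 -0.18   0.042] z>.03: 0.004 581 [ 653.  -180.5   68. ] 0.0089 | 0.03 232 [ 646.9 -184.    27.9] 0.0368 | 0.042 18 [ 648.7 -185.9    7.2] 0.0432 | 
whiS/blue pt [0.467 0.311 0.033] z>.03: 0.004 620 [461.7 317.8  66.4] 0.0093 | 0.03 252 [468.  318.4  28.3] 0.0367 | 0.042 25 [467.  317.5   8. ] 0.0435 | 
black pt [ 0.449 -0.29   0.029] z>.03: 0.004 900 [ 457.5 -296.7   64.1] 0.0087 | 0.03 28 [ 448.2 -297.7    8.8] 0.0388 | 0.042 15 [ 447.9 -297.4    7.6] 0.0433 | 
cup pt [0.481 0.155 0.037] z>.03: 0.004 48 [484.5 162.1  71.5] 0.0069 | 0.03 85 [477.1 151.6  27.6] 0.0386 | 0.042 310 [478.6 153.1  29.9] 0.0487 | 
bottle pt [ 0.458 -0.165  0.063] z>.03: 0.004 28 [ 450.8 -173.7   57.6] 0.0082 | 0.03 57 [ 458.8 -168.9   19.7] 0.0392 | 0.042 130 [ 458.2 -168.7   17.9] 0.0488 | 
pinkL pt [0.618 0.318 0.003] z>.03: 0.004 91 [620.7 329.2  64. ] 0.0107 | 0.03 11 [616.6 309.6  24.2] 0.0306 | 
pinkM pt [ 0.622  0.035 -0.001] z>.03: 0.004 59 [616.9  34.5  71.3] 0.0094 | 0.03 4 [607.4  35.1  22.6] 0.031 | 
pinkR pt [ 0.641 -0.067  0.002] z>.03: 0.004 57 [668.4 -67.9  67.9] 0.0105 | 0.03 5 [621.1 -56.6  15.1] 0.0307 | 
turq pt [ 0.689 -0.307 -0.003] z>.03: 0.004 107 [ 688.9 -306.9   80.1] 0.01 | 0.03 8 [ 679.2 -301.    23.1] 0.0306 |
```

View pics/crops.png

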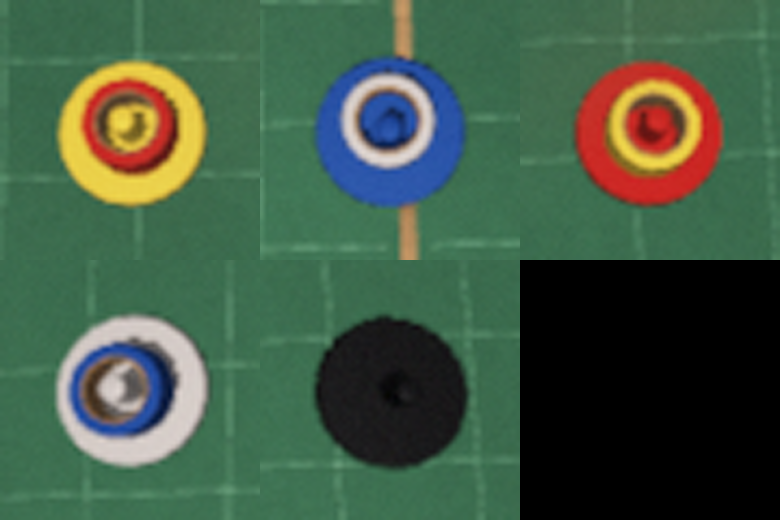

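Candidates: the yellow roll is at (318,160) on the red stand. Its look-alikes are pink at (133,177), (237,173) and (274,165), and turquoise at (360,146), all on the bench. The crops confirm the real rolls:
- Red is on the yellow stand (184,159).
- White is on the blue stand (248,226).
- Yellow is on the red stand (318,160).
- Blue is on the white stand (131,232).
- The black stand (363,233) is empty.

So I have two swaps to do. Next I'll fix the stand centres.

Run:
```python
from h import *
s=np.load("pics/top0.npz")
for n,u,v,x,y in[("yel",184,159,132,133.5),("blu",248,226,131,131.5),("red",318,160,128.5,133),("whi",131,232,132.5,131),("blk",363,233,131,132)]:
    print(n,onplane(s,u-30+(x+.5)/4.333-.5,v-30+(y+.5)/4.333-.5,.01).round(4))
W=cloud(s);b=W[215:245,305:330].reshape(-1,3);print("bottle top",np.nanmax(b[:,2]))
print(onplane(s,184,159-8,.038))
```

```text
yel [0.6612 0.1778 0.01  ]
blu [0.4758 0.0087 0.01  ]
red [ 0.6489 -0.1844  0.01  ]
whi [0.4684 0.318  0.01  ]
blk [ 0.4489 -0.2949  0.01  ]
bottle top 0.06694094066002201
[0.67704104 0.17257712 0.038     ]
```

drive_tool:
  series:
    - [[0,0,0.12,0,0,0,100],[0,0,0.24,0,0,0,100],[0,0,0.368,0,0,0,100],[0,0,0.368,0,0,0,100],[0,0,0.368,0,0,0,100]]

```text
time: 0.6
tool_pos: [0.1975, -0.5125, 0.204]
ee_rot: [-3.139, 0.001, 0.002]
wrist_force: [0.6, 0.1, -0.5]
width: 0.0941
```

drive_tool:
  series:
    - [[0,0,0,3.2,-2.3,0,100],[0,0,0,6.4,-4.7,0,100],[0,0,0,9.6,-7,0,100],[0,0,0,12.8,-9.4,0,100],[0,0,0,16,-11.7,0,100],[0,0,0,19.2,-14,0,100],[0,0,0,22.4,-16.4,0,100],[0,0,0,25.6,-18.7,0,100],[0,0,0,28.8,-21,0,100],[0,0,0,32,-23.4,0,100],[0,0,0,35.2,-25.7,0,100],[0,0,0,38.4,-28,1,100],[0,0,0,41.6,-30.4,2,100],[0,0,0,44.9,-32.9,4,100],[0,0,0,44.9,-32.9,6,100],[0,0,0,44.9,-32.9,7.4,100],[0,0,0,44.9,-32.9,7.4,100],[0,0,0,44.9,-32.9,7.4,100]]

```text
time: 2.4
tool_pos: [0.6453, -0.183, 0.1309]
ee_rot: [-3.139, 0.001, 0.002]
wrist_force: [-0.3, -0.3, 0.5]
width: 0.0939
```

drive_tool:
  series:
    - [[0,0,0,0.15,0.1,2,100],[0,0,0,0.15,0.1,4,100],[0,0,0,0.15,0.1,6,100],[0,0,0,0.15,0.1,8,100],[0,0,0,0.15,0.1,9.5,100],[0,0,0,0.15,0.1,10.7,100],[0,0,0,0.15,0.1,11.4,100],[0,0,0,0.15,0.1,11.4,100],[0,0,0,0.15,0.1,11.4,100],[0,0,0,0.15,0.1,11.4,40],[0,0,0,0.15,0.1,11.4,40],[0,0,0,0.15,0.1,11.4,40],[0,0,0,0.15,0.1,11.4,40],[0,0,0,0.15,0.1,11.4,40],[0,0,0,0.15,0.1,11.4,40],[0,0,0,0.15,0.1,11.4,40]]

```text
time: 4.0
tool_pos: [0.6467, -0.1836, 0.017]
ee_rot: [-3.139, 0.001, 0.002]
wrist_force: [-0.6, 0.1, 0.6]
width: 0.056
```

drive_tool:
  series:
    - [[0,0,0,0,0,-1,40],[0,0,0,0,0,-3,40],[0,0,0,0,0,-6,40],[0,0,0,0,0,-9,40],[0,0,0,-2,1.1,-10.5,40],[0,0,0,-5,2.8,-10.5,40],[0,0,0,-8,4.5,-10.5,40],[0,0,0,-11,6.2,-10.5,40],[0,0,0,-14,7.9,-10.5,40],[0,0,0,-17,9.6,-10.5,40],[0,0,0,-19.8,11.2,-10,40],[0,0,0,-19.8,11.2,-8.5,40],[0,0,0,-19.8,11.2,-6.5,40],[0,0,0,-19.8,11.2,-5,40],[0,0,0,-19.8,11.2,-5,40],[0,0,0,-19.8,11.2,-5,40]]

```text
time: 5.6
tool_pos: [0.4493, -0.2957, 0.0666]
ee_rot: [-3.138, 0.001, 0.003]
wrist_force: [-0.1, 0.3, -0.5]
width: 0.0564
```

```bash
cat > look.py <<'E'
import sys
from bench import robot
from h import *
for n in("side","top"):
    s=robot.snapshot(n);cv2.imwrite(f"pics/{n}{sys.argv[1]}.png",s["img"]);np.savez(f"pics/{n}{sys.argv[1]}.npz",**s)
E
python3 look.py 1; python3 -c "
import cv2
a=cv2.imread('pics/side1.png')[60:260,220:420];b=cv2.imread('pics/top1.png')[130:330,280:480]
cv2.imwrite('pics/c1.png',cv2.resize(cv2.hconcat([a,b]),(800,400)))"
```

```text
(no output)
```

View pics/c1.png

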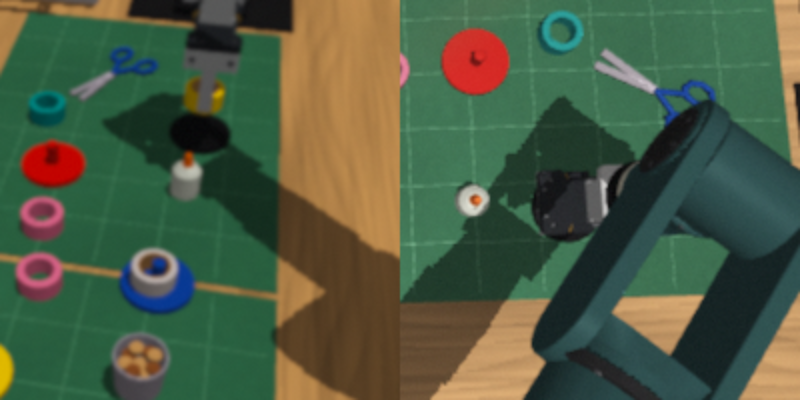

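The yellow roll is held level over the black stand, at about (200,95) in the left crop. Lowering and releasing.

drive_tool:
  series:
    - [[0,0,0,0,0,1.2,40],[0,0,0,0,0,2.4,40],[0,0,0,0,0,3.6,40],[0,0,0,0,0,4.4,40],[0,0,0,0,0,4.9,40],[0,0,0,0,0,4.9,40],[0,0,0,0,0,4.9,100],[0,0,0,0,0,4.9,100],[0,0,0,0,0,4.9,100],[0,0,0,0,0,4.9,100],[0,0,0,0,0,4.9,100],[0,0,0,0,0,4.9,100],[0,0,0,0,0,3,100],[0,0,0,0,0,0,100],[0,0,0,0,0,-3,100],[0,0,0,0,0,-6,100],[0,0,0,0,0,-6.5,100],[0,0,0,0,0,-6.5,100]]

```text
time: 7.5
tool_pos: [0.4504, -0.2969, 0.1336]
ee_rot: [-3.142, -0.003, 0.003]
wrist_force: [-0.7, 0.4, -0.7]
width: 0.094
```

drive_tool:
  series:
    - [[0,0,0,1.5,-3.4,0,100],[0,0,0,3,-6.7,0,100],[0,0,0,4.5,-10.1,0,100],[0,0,0,6,-13.5,0,100],[0,0,0,7.5,-16.9,0,100],[0,0,0,9,-20.2,0,100],[0,0,0,10.5,-23.6,0,100],[0,0,0,12,-27,0,100],[0,0,0,13.5,-30.3,0,100],[0,0,0,15,-33.7,0,100],[0,0,0,16.5,-37.1,0,100],[0,0,0,18,-40.5,0,100],[0,0,0,19.5,-43.8,0,100],[0,0,0,21,-47.2,0,100],[0,0,0,21,-47.2,0,100],[0,0,0,21,-47.2,0,100]]

```text
time: 9.1
tool_pos: [0.6578, 0.1759, 0.1308]
ee_rot: [3.14, 0.003, 0.004]
wrist_force: [-0.0, -0.4, 0.0]
width: 0.0937
```

```bash
python3 look.py 2
python3 - <<'E'
from h import *
s=np.load("pics/top2.npz");W=cloud(s);w=W[205:262,335:392].reshape(-1,3);c=w[(w[:,2]>.03)&(w[:,2]<.042)]
print(len(c),cv2.minEnclosingCircle(c[:,:2].astype(np.float32)*1000),c[:,2].mean())
a=cv2.imread('pics/side2.png')[60:260,150:350];b=s['img'][100:300,230:430]
cv2.imwrite('pics/c2.png',cv2.resize(cv2.hconcat([a,b]),(800,400)))
E
```

```text
263 ((450.5888977050781, -297.0850830078125), 28.135164260864258) 0.03656014724414715
```

View pics/c2.png

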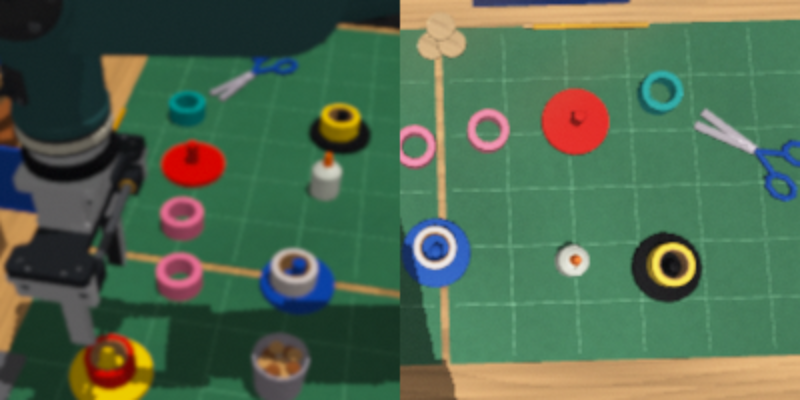

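Yellow is parked flat on the black stand: at (670,265) in the right crop, 2 mm off centre, with its top at 38 mm. Next is the red roll.

drive_tool:
  series:
    - [[0,0,0,0.25,0.1,2,100],[0,0,0,0.25,0.1,4,100],[0,0,0,0.25,0.1,6,100],[0,0,0,0.25,0.1,8,100],[0,0,0,0.25,0.1,9.5,100],[0,0,0,0.25,0.1,10.7,100],[0,0,0,0.25,0.1,11.4,100],[0,0,0,0.25,0.1,11.4,100],[0,0,0,0.25,0.1,11.4,100],[0,0,0,0.25,0.1,11.4,40],[0,0,0,0.25,0.1,11.4,40],[0,0,0,0.25,0.1,11.4,40],[0,0,0,0.25,0.1,11.4,40],[0,0,0,0.25,0.1,11.4,40],[0,0,0,0.25,0.1,11.4,40],[0,0,0,0.25,0.1,11.4,40]]

```text
time: 10.8
tool_pos: [0.6607, 0.1735, 0.0186]
ee_rot: [3.141, 0.0, 0.002]
wrist_force: [-0.7, 0.5, 1.3]
width: 0.0561
```

drive_tool:
  series:
    - [[0,0,0,0,0,-1,40],[0,0,0,0,0,-3,40],[0,0,0,0,0,-6,40],[0,0,0,0,0,-9,40],[0,0,0,0,2,-10.5,40],[0,0,0,-0.2,5,-10.5,40],[0,0,0,-0.3,8.5,-10.5,40],[0,0,0,-0.4,12,-10.5,40],[0,0,0,-0.5,15.5,-10.5,40],[0,0,0,-0.6,19,-10.5,40],[0,0,0,-0.8,22.5,-10.5,40],[0,0,0,-0.9,26,-10.5,40],[0,0,0,-1,29.5,-10.5,40],[0,0,0,-1.1,33,-10.5,40],[0,0,0,-1.2,35.9,-10,40],[0,0,0,-1.2,35.9,-8.5,40],[0,0,0,-1.2,35.9,-6.5,40],[0,0,0,-1.2,35.9,-5,40],[0,0,0,-1.2,35.9,-5,40],[0,0,0,-1.2,35.9,-5,40]]

```text
time: 12.8
tool_pos: [0.6489, -0.185, 0.0683]
ee_rot: [3.141, 0.002, 0.002]
wrist_force: [0.2, 0.3, 0.1]
width: 0.056
```

drive_tool:
  series:
    - [[0,0,0,0,0,1.2,40],[0,0,0,0,0,2.4,40],[0,0,0,0,0,3.6,40],[0,0,0,0,0,4.4,40],[0,0,0,0,0,4.9,40],[0,0,0,0,0,4.9,40],[0,0,0,0,0,4.9,100],[0,0,0,0,0,4.9,100],[0,0,0,0,0,4.9,100],[0,0,0,0,0,4.9,100],[0,0,0,0,0,4.9,100],[0,0,0,0,0,4.9,100],[0,0,0,0,0,3,100],[0,0,0,0,0,0,100],[0,0,0,0,0,-3,100],[0,0,0,0,0,-6,100],[0,0,0,0,0,-6.5,100],[0,0,0,0,0,-6.5,100]]

```text
time: 14.6
tool_pos: [0.6497, -0.1852, 0.1346]
ee_rot: [3.14, -0.001, 0.003]
wrist_force: [0.1, 0.5, -0.4]
width: 0.0939
```

drive_tool:
  series:
    - [[0,0,0,-3.3,1.9,0,100],[0,0,0,-6.6,3.7,0,100],[0,0,0,-9.9,5.6,0,100],[0,0,0,-13.2,7.5,0,100],[0,0,0,-16.5,9.3,0,100],[0,0,0,-19.9,11.2,0,100],[0,0,0,-19.9,11.2,0,100],[0,0,0,-19.9,11.2,0,100]]

```text
time: 15.4
tool_pos: [0.4499, -0.2973, 0.1324]
ee_rot: [-3.14, 0.001, 0.001]
wrist_force: [0.3, 0.0, 0.9]
width: 0.0941
```

```bash
python3 look.py 3
python3 - <<'E'
from h import *
s=np.load("pics/top3.npz");W=cloud(s);w=W[132:190,290:348].reshape(-1,3);c=w[(w[:,2]>.03)&(w[:,2]<.042)]
print(len(c),cv2.minEnclosingCircle(c[:,:2].astype(np.float32)*1000),c[:,2].mean())
E
```

```text
231 ((649.1306762695312, -186.40750122070312), 28.222543716430664) 0.03648437482947344
```

View pics/side3.png

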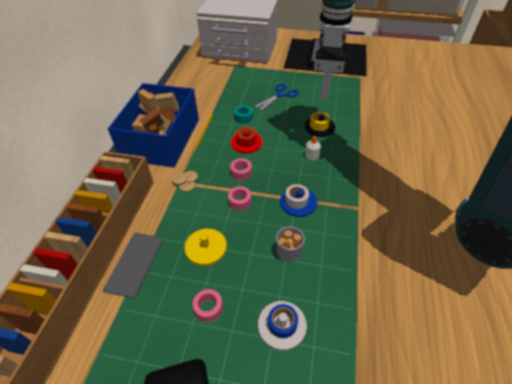

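Red lies flat on the red stand (246,137), within 2 mm of centre. The yellow stand (205,245) is empty. Next I'll fetch yellow from the black stand (320,122).

drive_tool:
  series:
    - [[0,0,0,0.1,0,2,100],[0,0,0,0.1,0,4,100],[0,0,0,0.1,0,6,100],[0,0,0,0.1,0,8,100],[0,0,0,0.1,0,9.5,100],[0,0,0,0.1,0,10.7,100],[0,0,0,0.1,0,11.5,100],[0,0,0,0.1,0,11.5,100],[0,0,0,0.1,0,11.5,100],[0,0,0,0.1,0,11.5,40],[0,0,0,0.1,0,11.5,40],[0,0,0,0.1,0,11.5,40],[0,0,0,0.1,0,11.5,40],[0,0,0,0.1,0,11.5,40],[0,0,0,0.1,0,11.5,40],[0,0,0,0.1,0,11.5,40],[0,0,0,0.1,0,9,40],[0,0,0,0.1,0,6,40],[0,0,0,0.1,0,3,40],[0,0,0,0.1,0,1,40]]

```text
time: 17.5
tool_pos: [0.4528, -0.2973, 0.1253]
ee_rot: [3.14, -0.002, 0.003]
wrist_force: [-0.7, -0.6, -0.7]
width: 0.0562
```

drive_tool:
  series:
    - [[0,0,0,1.5,-3.4,-0.5,40],[0,0,0,3,-6.8,-0.5,40],[0,0,0,4.5,-10.2,-0.5,40],[0,0,0,6,-13.5,-0.5,40],[0,0,0,7.5,-16.9,-0.5,40],[0,0,0,9,-20.3,-0.5,40],[0,0,0,10.5,-23.7,-0.5,40],[0,0,0,12,-27.1,-0.5,40],[0,0,0,13.5,-30.5,-0.5,40],[0,0,0,15,-33.9,-0.5,40],[0,0,0,16.5,-37.2,-0.5,40],[0,0,0,18,-40.6,-0.5,40],[0,0,0,19.5,-44,-0.5,40],[0,0,0,20.9,-47.4,-0.5,40],[0,0,0,20.9,-47.4,2,40],[0,0,0,20.9,-47.4,4,40],[0,0,0,20.9,-47.4,6,40],[0,0,0,20.9,-47.4,6,40],[0,0,0,20.9,-47.4,6,40]]

```text
time: 19.4
tool_pos: [0.6601, 0.1772, 0.0644]
ee_rot: [3.14, -0.0, 0.003]
wrist_force: [0.7, -0.0, -0.5]
width: 0.0559
```

drive_tool:
  series:
    - [[0,0,0,0,0,1.2,40],[0,0,0,0,0,2.4,40],[0,0,0,0,0,3.6,40],[0,0,0,0,0,4.2,40],[0,0,0,0,0,4.6,40],[0,0,0,0,0,4.6,40],[0,0,0,0,0,4.6,100],[0,0,0,0,0,4.6,100],[0,0,0,0,0,4.6,100],[0,0,0,0,0,4.6,100],[0,0,0,0,0,4.6,100],[0,0,0,0,0,4.6,100],[0,0,0,0,0,3,100],[0,0,0,0,0,0,100],[0,0,0,0,0,-3,100],[0,0,0,0,0,-6,100],[0,0,0,0,0,-6.5,100],[0,0,0,0,0,-6.5,100]]

```text
time: 21.2
tool_pos: [0.661, 0.1775, 0.1318]
ee_rot: [3.141, -0.005, 0.003]
wrist_force: [-0.6, -0.6, 0.0]
width: 0.0942
```

drive_tool:
  series:
    - [[0,0,0,-2.6,2.4,0,100],[0,0,0,-5.2,4.8,0,100],[0,0,0,-7.8,7.2,0,100],[0,0,0,-10.4,9.7,0,100],[0,0,0,-13,12.1,0,100],[0,0,0,-15.6,14.5,0,100],[0,0,0,-18,16.9,0,100],[0,0,0,-18,16.9,0,100],[0,0,0,-18,16.9,0,100]]

```text
time: 22.1
tool_pos: [0.4805, 0.0079, 0.1295]
ee_rot: [-3.142, -0.002, 0.002]
wrist_force: [0.2, -1.1, 0.6]
width: 0.0942
```

```bash
python3 look.py 4
python3 - <<'E'
from h import *
s=np.load("pics/top4.npz");W=cloud(s);w=W[131:189,156:214].reshape(-1,3);c=w[(w[:,2]>.03)&(w[:,2]<.042)]
print(len(c),cv2.minEnclosingCircle(c[:,:2].astype(np.float32)*1000),c[:,2].mean())
E
```

```text
227 ((658.24169921875, 175.2262420654297), 28.00241470336914) 0.03664003737194214
```

View pics/side4.png

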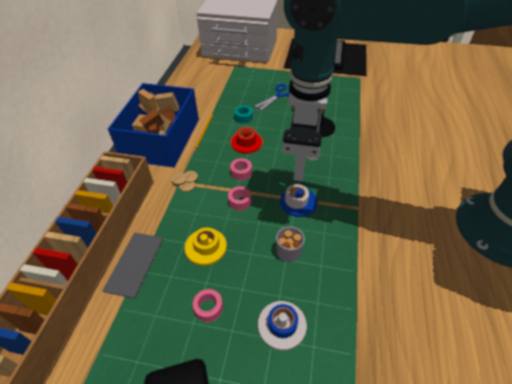

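Yellow is flat on the yellow stand (205,243), about 3 mm off centre. Next is the white roll at (297,195).

drive_tool:
  series:
    - [[0,0,0,0,0,2,100],[0,0,0,0,0,4,100],[0,0,0,0,0,6,100],[0,0,0,0,0,8,100],[0,0,0,0,0,9.5,100],[0,0,0,0,0,10.6,100],[0,0,0,0,0,11.2,100],[0,0,0,0,0,11.2,100],[0,0,0,0,0,11.2,100],[0,0,0,0,0,11.2,40],[0,0,0,0,0,11.2,40],[0,0,0,0,0,11.2,40],[0,0,0,0,0,11.2,40],[0,0,0,0,0,11.2,40],[0,0,0,0,0,11.2,40],[0,0,0,0,0,11.2,40],[0,0,0,0,0,9,40],[0,0,0,0,0,6,40],[0,0,0,0,0,3,40],[0,0,0,0,0,0,40]]

```text
time: 24.2
tool_pos: [0.4811, 0.0084, 0.1308]
ee_rot: [3.141, -0.002, 0.004]
wrist_force: [-0.6, 0.3, -0.3]
width: 0.0549
```

drive_tool:
  series:
    - [[0,0,0,-0.3,3,0,40],[0,0,0,-0.6,6,0,40],[0,0,0,-1,9,0,40],[0,0,0,-1.3,12,0,40],[0,0,0,-1.6,15,0,40],[0,0,0,-1.9,18,0,40],[0,0,0,-2.2,21,0,40],[0,0,0,-2.6,24,0,40],[0,0,0,-2.9,27,0,40],[0,0,0,-3.2,30.4,0,40],[0,0,0,-3.2,30.4,2,40],[0,0,0,-3.2,30.4,4,40],[0,0,0,-3.2,30.4,6,40],[0,0,0,-3.2,30.4,6.5,40],[0,0,0,-3.2,30.4,6.5,40]]

```text
time: 25.7
tool_pos: [0.4496, -0.2951, 0.0646]
ee_rot: [-3.14, 0.0, 0.004]
wrist_force: [-1.0, -0.1, -0.1]
width: 0.0551
```

drive_tool:
  series:
    - [[0,0,0,0,0,1.2,40],[0,0,0,0,0,2.4,40],[0,0,0,0,0,3.6,40],[0,0,0,0,0,4.2,40],[0,0,0,0,0,4.6,40],[0,0,0,0,0,4.6,40],[0,0,0,0,0,4.6,100],[0,0,0,0,0,4.6,100],[0,0,0,0,0,4.6,100],[0,0,0,0,0,4.6,100],[0,0,0,0,0,4.6,100],[0,0,0,0,0,4.6,100],[0,0,0,0,0,3,100],[0,0,0,0,0,0,100],[0,0,0,0,0,-3,100],[0,0,0,0,0,-6,100],[0,0,0,0,0,-6.5,100],[0,0,0,0,0,-6.5,100]]

```text
time: 27.5
tool_pos: [0.4501, -0.2956, 0.1304]
ee_rot: [3.142, -0.002, 0.004]
wrist_force: [-0.2, 0.6, -1.3]
width: 0.0941
```

drive_tool:
  series:
    - [[0,0,0,0.1,-3.4,0,100],[0,0,0,0.2,-6.8,0,100],[0,0,0,0.3,-10.2,0,100],[0,0,0,0.4,-13.6,0,100],[0,0,0,0.5,-17,0,100],[0,0,0,0.6,-20.4,0,100],[0,0,0,0.7,-23.8,0,100],[0,0,0,0.8,-27.2,0,100],[0,0,0,0.9,-30.6,0,100],[0,0,0,1,-34,0,100],[0,0,0,1.1,-37.4,0,100],[0,0,0,1.2,-40.8,0,100],[0,0,0,1.3,-44.2,0,100],[0,0,0,1.4,-47.6,0,100],[0,0,0,1.5,-51,0,100],[0,0,0,1.6,-54.4,0,100],[0,0,0,1.7,-57.8,0,100],[0,0,0,1.8,-61.4,0,100],[0,0,0,1.8,-61.4,0,100],[0,0,0,1.8,-61.4,0,100]]

```text
time: 29.5
tool_pos: [0.4646, 0.3181, 0.1276]
ee_rot: [3.139, 0.002, 0.005]
wrist_force: [0.1, -0.2, -0.8]
width: 0.0942
```

```bash
python3 look.py 5
python3 - <<'E'
from h import *
s=np.load("pics/top5.npz");W=cloud(s);w=W[205:262,335:392].reshape(-1,3);c=w[(w[:,2]>.03)&(w[:,2]<.042)]
print(len(c),cv2.minEnclosingCircle(c[:,:2].astype(np.float32)*1000),c[:,2].mean())
E
```

```text
258 ((447.4545593261719, -296.40087890625), 28.26345443725586) 0.03649209548753918
```

View pics/side5.png

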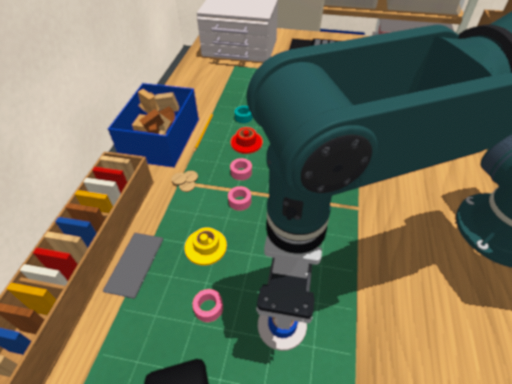

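White is parked flat on the black stand at (447,-296) mm. The gripper is over the blue roll on the white stand, at (283,325).

drive_tool:
  series:
    - [[0,0,0,0.3,0,2,100],[0,0,0,0.3,0,4,100],[0,0,0,0.3,0,6,100],[0,0,0,0.3,0,8,100],[0,0,0,0.3,0,9.5,100],[0,0,0,0.3,0,10.5,100],[0,0,0,0.3,0,11,100],[0,0,0,0.3,0,11,100],[0,0,0,0.3,0,11,100],[0,0,0,0.3,0,11,40],[0,0,0,0.3,0,11,40],[0,0,0,0.3,0,11,40],[0,0,0,0.3,0,11,40],[0,0,0,0.3,0,11,40],[0,0,0,0.3,0,11,40],[0,0,0,0.3,0,11,40],[0,0,0,0.3,0,9,40],[0,0,0,0.3,0,6,40],[0,0,0,0.3,0,3,40],[0,0,0,0.3,0,-0.3,40]]

```text
time: 31.6
tool_pos: [0.4677, 0.3167, 0.132]
ee_rot: [3.139, 0.002, 0.003]
wrist_force: [-0.5, -0.0, -0.5]
width: 0.056
```

drive_tool:
  series:
    - [[0,0,0,0.1,3.1,0,40],[0,0,0,0.2,6.2,0,40],[0,0,0,0.3,9.3,0,40],[0,0,0,0.4,12.4,0,40],[0,0,0,0.5,15.5,0,40],[0,0,0,0.6,18.6,0,40],[0,0,0,0.7,21.7,0,40],[0,0,0,0.8,24.8,0,40],[0,0,0,0.9,27.9,0,40],[0,0,0,1,30.9,0,40],[0,0,0,1,30.9,2,40],[0,0,0,1,30.9,4,40],[0,0,0,1,30.9,6,40],[0,0,0,1,30.9,6.6,40],[0,0,0,1,30.9,6.6,40]]

```text
time: 33.1
tool_pos: [0.4774, 0.0076, 0.0658]
ee_rot: [3.139, 0.005, 0.003]
wrist_force: [-0.2, -0.2, 0.2]
width: 0.0558
```

drive_tool:
  series:
    - [[0,0,0,0,0,1.2,40],[0,0,0,0,0,2.4,40],[0,0,0,0,0,3.6,40],[0,0,0,0,0,4.2,40],[0,0,0,0,0,4.7,40],[0,0,0,0,0,4.7,40],[0,0,0,0,0,4.7,100],[0,0,0,0,0,4.7,100],[0,0,0,0,0,4.7,100],[0,0,0,0,0,4.7,100],[0,0,0,0,0,4.7,100],[0,0,0,0,0,4.7,100],[0,0,0,0,0,3,100],[0,0,0,0,0,0,100],[0,0,0,0,0,-3,100],[0,0,0,0,0,-6,100],[0,0,0,0,0,-6.5,100],[0,0,0,0,0,-6.5,100]]

```text
time: 34.9
tool_pos: [0.4784, 0.0077, 0.1316]
ee_rot: [3.138, 0.003, 0.003]
wrist_force: [0.3, -0.2, -0.0]
width: 0.0939
```

drive_tool:
  series:
    - [[0,0,0,-0.3,3.4,0,100],[0,0,0,-0.7,6.8,0,100],[0,0,0,-1,10.2,0,100],[0,0,0,-1.4,13.6,0,100],[0,0,0,-1.7,17,0,100],[0,0,0,-2.1,20.4,0,100],[0,0,0,-2.4,23.8,0,100],[0,0,0,-2.8,27.2,0,100],[0,0,0,-3.1,30.4,0,100],[0,0,0,-3.1,30.4,0,100],[0,0,0,-3.1,30.4,0,100]]

```text
time: 36.0
tool_pos: [0.4471, -0.2958, 0.1301]
ee_rot: [-3.141, 0.006, 0.001]
wrist_force: [0.9, 1.0, -0.4]
width: 0.0936
```

```bash
python3 look.py 6
python3 - <<'E'
from h import *
s=np.load("pics/top6.npz");W=cloud(s);w=W[198:254,220:276].reshape(-1,3);c=w[(w[:,2]>.03)&(w[:,2]<.042)]
print(len(c),cv2.minEnclosingCircle(c[:,:2].astype(np.float32)*1000),c[:,2].mean())
E
```

```text
223 ((476.4080505371094, 6.113729000091553), 27.712522506713867) 0.037177613709774085
```

View pics/side6.png

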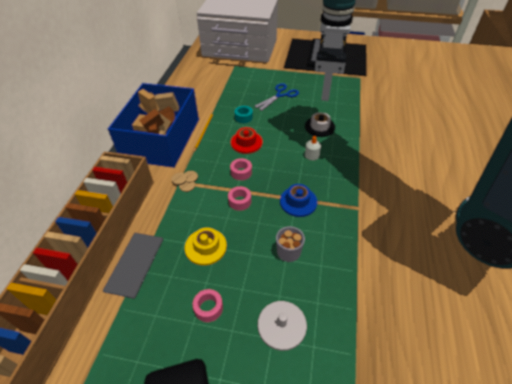

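Blue is flat on the blue stand (298,197), about 2 mm off centre. The white stand (283,325) is empty, so I'll fetch white from the black stand (320,122).

drive_tool:
  series:
    - [[0,0,0,0,0,2,100],[0,0,0,0,0,4,100],[0,0,0,0,0,6,100],[0,0,0,0,0,8,100],[0,0,0,0,0,9.5,100],[0,0,0,0,0,10.7,100],[0,0,0,0,0,11.3,100],[0,0,0,0,0,11.3,100],[0,0,0,0,0,11.3,100],[0,0,0,0,0,11.3,40],[0,0,0,0,0,11.3,40],[0,0,0,0,0,11.3,40],[0,0,0,0,0,11.3,40],[0,0,0,0,0,11.3,40],[0,0,0,0,0,11.3,40],[0,0,0,0,0,11.3,40],[0,0,0,0,0,9,40],[0,0,0,0,0,6,40],[0,0,0,0,0,3,40],[0,0,0,0,0,-0.3,40]]

```text
time: 38.1
tool_pos: [0.4472, -0.2945, 0.1343]
ee_rot: [-3.141, 0.006, 0.003]
wrist_force: [0.0, -1.1, -1.5]
width: 0.0552
```

drive_tool:
  series:
    - [[0,0,0,0.1,-3.2,0,40],[0,0,0,0.2,-6.4,0,40],[0,0,0,0.3,-9.6,0,40],[0,0,0,0.4,-12.8,0,40],[0,0,0,0.5,-16,0,40],[0,0,0,0.6,-19.2,0,40],[0,0,0,0.7,-22.4,0,40],[0,0,0,0.8,-25.6,0,40],[0,0,0,0.9,-28.8,0,40],[0,0,0,1,-32,0,40],[0,0,0,1.1,-35.2,0,40],[0,0,0,1.2,-38.4,0,40],[0,0,0,1.3,-41.6,0,40],[0,0,0,1.4,-44.8,0,40],[0,0,0,1.6,-48.1,0,40],[0,0,0,1.7,-51.4,0,40],[0,0,0,1.8,-54.7,0,40],[0,0,0,1.9,-58,0,40],[0,0,0,2,-61.3,0,40],[0,0,0,2,-61.3,0,40]]

```text
time: 40.1
tool_pos: [0.4643, 0.3219, 0.1337]
ee_rot: [-3.14, 0.008, 0.008]
wrist_force: [0.6, -0.1, -1.4]
width: 0.0553
```

drive_tool:
  series:
    - [[0,0,0,0.3,0.3,2,40],[0,0,0,0.3,0.3,4,40],[0,0,0,0.3,0.3,6,40],[0,0,0,0.3,0.3,6.8,40],[0,0,0,0.3,0.3,6.8,40],[0,0,0,0.3,0.3,6.8,40]]

```text
time: 40.7
tool_pos: [0.4673, 0.3188, 0.0664]
ee_rot: [-3.14, 0.007, 0.007]
wrist_force: [-0.4, 0.2, -0.3]
width: 0.0555
```

drive_tool:
  series:
    - [[0,0,0,0,0,1.2,40],[0,0,0,0,0,2.4,40],[0,0,0,0,0,3.6,40],[0,0,0,0,0,4.2,40],[0,0,0,0,0,4.7,40],[0,0,0,0,0,4.7,40],[0,0,0,0,0,4.7,100],[0,0,0,0,0,4.7,100],[0,0,0,0,0,4.7,100],[0,0,0,0,0,4.7,100],[0,0,0,0,0,4.7,100],[0,0,0,0,0,4.7,100],[0,0,0,0,0,3,100],[0,0,0,0,0,0,100],[0,0,0,0,0,-3,100],[0,0,0,0,0,-6,100],[0,0,0,0,0,-9,100],[0,0,0,0,0,-12,100],[0,0,0,0,0,-12,100]]

```text
time: 42.6
tool_pos: [0.4705, 0.3199, 0.1922]
ee_rot: [-3.135, -0.003, 0.007]
wrist_force: [0.4, 0.9, 0.0]
width: 0.0939
```

drive_tool:
  series:
    - [[0,0,0,-0.2,3,0,100],[0,0,0,-0.2,7,0,100],[0,0,0,-0.2,11,0,100],[0,0,0,-0.2,15,0,100],[0,0,0,-0.2,19,0,100],[0,0,0,-0.2,23,0,100],[0,0,0,-0.2,27,0,100],[0,0,0,-0.2,31,0,100],[0,0,0,-0.2,35,0,100],[0,0,0,-0.2,39,0,100],[0,0,0,-0.2,42,0,100],[0,0,0,-0.2,45,0,100],[0,0,0,-0.2,45,0,100],[0,0,0,-0.2,45,0,100]]

```text
time: 44.0
tool_pos: [0.4713, -0.1301, 0.1878]
ee_rot: [-3.133, -0.001, 0.006]
wrist_force: [-0.7, 0.4, 0.7]
width: 0.094
```

```bash
python3 look.py 7
python3 - <<'E'
from h import *
s=np.load("pics/top7.npz");W=cloud(s)
for n,u,v in[("Y",184,159),("B",248,226),("R",318,160),("W",131,232)]:
    w=W[v-28:v+28,u-28:u+28].reshape(-1,3);c=w[(w[:,2]>.03)&(w[:,2]<.042)]
    if len(c):print(n,len(c),cv2.minEnclosingCircle(c[:,:2].astype(np.float32)*1000),c[:,2].mean())
w=W[200:250,166:216].reshape(-1,3);c=w[(w[:,2]>.042)&(w[:,2]<.07)];print("cup",cv2.minEnclosingCircle(c[:,:2].astype(np.float32)*1000))
cv2.imwrite("pics/f7.png",np.vstack([cv2.imread("pics/side7.png"),s["img"]])[:, :] if 0 else cv2.resize(np.hstack([cv2.imread("pics/side7.png"),s["img"]]),(800,300)))
E
```

```text
Y 236 ((658.0203857421875, 175.0789337158203), 27.985092163085938) 0.03683628123506061
B 224 ((476.32867431640625, 6.0606231689453125), 27.664016723632812) 0.03714013253242715
R 162 ((649.5068359375, -186.28538513183594), 28.40382194519043) 0.03629790814726393
W 264 ((468.03802490234375, 317.1842956542969), 28.256502151489258) 0.036811060787552564
cup ((478.5898742675781, 153.05014038085938), 29.720006942749023)
```

View pics/f7.png

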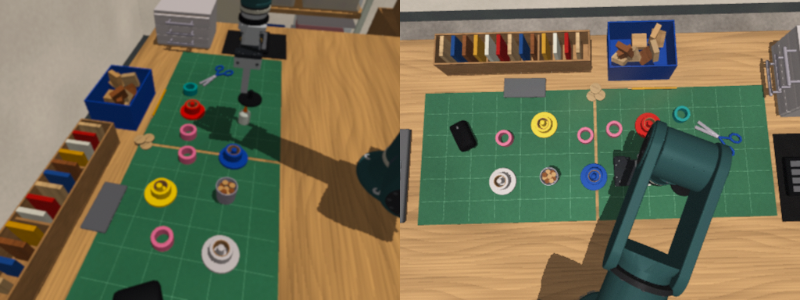

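All four rolls are on their own stands: red (193,110), blue (233,153), yellow (160,192) and white (221,252) in the side view. The black stand is empty, the cup has not moved, and the arm is clear. Handing in.

```bash
python3 -c "
from bench import robot
print(robot.close_job())"
```

```text
the job is handed in; nothing more can be done
None
```

All four rolls are on the stands of their own colour, the black stand is empty, and I handed the job in at about 44 s of the 131 s allowed. The interface gives no verdict.

I made two swaps through the black stand. Yellow was parked there while red went home, then yellow went to its own stand. White was then parked while blue went home, and finally white went to its own stand.

My last checks, from the camera depth:
- **Rolls:** the four centres are within about 4 mm of their posts (limit 13 mm). Their tops measured about 37 mm, which fits rolls lying flat on the discs.
- **Red roll:** in the last picture the arm partly hid it, but its position agreed with an earlier clear view.
- **Cup and arm:** the cup measured the same position as at the start, to within 0.1 mm. The open gripper was well above everything and touching nothing.

No check failed or disagreed beyond about 2 mm of noise in the pose readings.

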